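# Set the LED candles in the moss centrepiece by height

### The job

Finish the moss centrepiece: the tallest candle, the dark green one, is already fixed at one end of the row of cups. Stand the four loose LED candles upright in the empty cups, one to a cup, so that the heights fall step by step from the green candle to the other end of the row. Do not knock any candle over, and leave the glass jar and the clock movement where they are.

Things in the scene. Friction and masses are not known exactly. Their poses are not given: they have to be found in the camera images.
- candle_slate_mid (a point): slate-blue LED pillar candle, a loose upright rigid cylinder 42 mm in diameter and 115 mm tall, about 143 g; a small flame-shaped tip stands 9 mm above the middle of its top. The point is its centre, half-way up; z is its axis, pointing up.
- candle_sage_mid (a point): sage-green LED pillar candle, a loose upright rigid cylinder 42 mm in diameter and 90 mm tall, about 112 g; a small flame-shaped tip stands 9 mm above the middle of its top. The point is its centre, half-way up; z is its axis, pointing up.
- candle_clay_mid (a point): terracotta LED pillar candle, a loose upright rigid cylinder 42 mm in diameter and 65 mm tall, about 81 g; a small flame-shaped tip stands 9 mm above the middle of its top. The point is its centre, half-way up; z is its axis, pointing up.
- candle_yellow_mid (a point): butter-yellow LED pillar candle, a loose upright rigid cylinder 42 mm in diameter and 40 mm tall, about 50 g; a small flame-shaped tip stands 9 mm above the middle of its top. The point is its centre, half-way up; z is its axis, pointing up.
- cup_a: empty candle cup of dark steel, brass rim, one of four alike fixed in the round black moss tray; its letter does not tell its place. Rim 64 mm across, mouth 59 mm inside, tapering to 52 mm at the flat floor. Origin: cup's axis, on its underside, 44 mm above the bench; floor 3 mm and rim 16 mm above it (z up). Tray 410 mm across, its rim 60 mm above the bench; moss beside the row is no higher.
- cup_b: empty candle cup of dark steel, brass rim, one of four alike fixed in the round black moss tray; its letter does not tell its place. Rim 64 mm across, mouth 59 mm inside, tapering to 52 mm at the flat floor. Origin: cup's axis, on its underside, 44 mm above the bench; floor 3 mm and rim 16 mm above it (z up). Tray 410 mm across, its rim 60 mm above the bench; moss beside the row is no higher.
- cup_c: empty candle cup of dark steel, brass rim, one of four alike fixed in the round black moss tray; its letter does not tell its place. Rim 64 mm across, mouth 59 mm inside, tapering to 52 mm at the flat floor. Origin: cup's axis, on its underside, 44 mm above the bench; floor 3 mm and rim 16 mm above it (z up). Tray 410 mm across, its rim 60 mm above the bench; moss beside the row is no higher.
- cup_d: empty candle cup of dark steel, brass rim, one of four alike fixed in the round black moss tray; its letter does not tell its place. Rim 64 mm across, mouth 59 mm inside, tapering to 52 mm at the flat floor. Origin: cup's axis, on its underside, 44 mm above the bench; floor 3 mm and rim 16 mm above it (z up). Tray 410 mm across, its rim 60 mm above the bench; moss beside the row is no higher.
- green_candle: dark green LED pillar candle, 42 mm across, 140 mm tall, tallest of the set, fixed in the end cup (a fifth, like cup) of the row. Origin: axis of that cup, on its underside; candle top 143 mm above it. From here the four empty cups follow in one straight line, 66 mm centre to centre, close to the middle of the tray.
- glass_jar: glass jar of pins with a wooden lid, 50 mm across and 62 mm tall, standing loose on the bench; not part of the job. Origin: centre of its underside.
- clock_movement: flat black square clock movement, 56 x 56 mm, 33 mm high with its shaft, lying loose on the bench; not part of the job. Origin: centre of its underside.
Not all that is in view belongs to the job. Leave any red look-alike of the part that bears candle_slate_mid alone.

How it is judged:
At the end, for the whole second after the job is handed in: All four loose candles stand upright (within 0.1 rad) on the floors of their cups, within 10 mm of the cup's axis, at rest, one to a cup, in falling order of height away from the green candle (slate, sage, terracotta, yellow); jar and clock movement within 30 mm of their start (((horizontal distance between candle_slate_mid and cup_a below 0.01 m and z of candle_slate_mid in the frame of cup_a below 0.0645 m) or (horizontal distance between candle_slate_mid and cup_b below 0.01 m and z of candle_slate_mid in the frame of cup_b below 0.0645 m) or (horizontal distance between candle_slate_mid and cup_c below 0.01 m and z of candle_slate_mid in the frame of cup_c below 0.0645 m) or (horizontal distance between candle_slate_mid and cup_d below 0.01 m and z of candle_slate_mid in the frame of cup_d below 0.0645 m)) and horizontal distance between candle_slate_mid and green_candle between 0.051 and 0.081 m and angle between each of candle_slate_mid, candle_sage_mid, candle_clay_mid, candle_yellow_mid's own z axis and vertical below 0.1 rad and ((horizontal distance between candle_sage_mid and cup_a below 0.01 m and z of candle_sage_mid in the frame of cup_a below 0.052 m) or (horizontal distance between candle_sage_mid and cup_b below 0.01 m and z of candle_sage_mid in the frame of cup_b below 0.052 m) or (horizontal distance between candle_sage_mid and cup_c below 0.01 m and z of candle_sage_mid in the frame of cup_c below 0.052 m) or (horizontal distance between candle_sage_mid and cup_d below 0.01 m and z of candle_sage_mid in the frame of cup_d below 0.052 m)) and horizontal distance between candle_sage_mid and green_candle between 0.117 and 0.147 m and ((horizontal distance between candle_clay_mid and cup_a below 0.01 m and z of candle_clay_mid in the frame of cup_a below 0.0395 m) or (horizontal distance between candle_clay_mid and cup_b below 0.01 m and z of candle_clay_mid in the frame of cup_b below 0.0395 m) or (horizontal distance between candle_clay_mid and cup_c below 0.01 m and z of candle_clay_mid in the frame of cup_c below 0.0395 m) or (horizontal distance between candle_clay_mid and cup_d below 0.01 m and z of candle_clay_mid in the frame of cup_d below 0.0395 m)) and horizontal distance between candle_clay_mid and green_candle between 0.183 and 0.213 m and ((horizontal distance between candle_yellow_mid and cup_a below 0.01 m and z of candle_yellow_mid in the frame of cup_a below 0.027 m) or (horizontal distance between candle_yellow_mid and cup_b below 0.01 m and z of candle_yellow_mid in the frame of cup_b below 0.027 m) or (horizontal distance between candle_yellow_mid and cup_c below 0.01 m and z of candle_yellow_mid in the frame of cup_c below 0.027 m) or (horizontal distance between candle_yellow_mid and cup_d below 0.01 m and z of candle_yellow_mid in the frame of cup_d below 0.027 m)) and horizontal distance between candle_yellow_mid and green_candle between 0.249 and 0.279 m and linear speed of each of candle_slate, candle_sage, candle_clay, candle_yellow below 0.02 m/s and distance of each of glass_jar, clock_movement from where it was at the start of the episode below 0.03 m); the robot touches nothing.
It fails at once if a candle is knocked over (tilted more than 0.6 rad) (angle between any of candle_slate_mid, candle_sage_mid, candle_clay_mid, candle_yellow_mid's own z axis and vertical above 0.6 rad).
It fails at once if the glass jar or the clock movement is moved more than 30 mm (distance of any of glass_jar, clock_movement from where it was at the start of the episode above 0.03 m).
It also fails if it takes over 93 s, if anything falls off the work surface, if the arm or the gripper's body presses on something with over 40 N, if the wrist force passes 120 N, or if a joint passes its speed limit or range.

### The arm

A 6-joint arm with a two-finger parallel gripper is mounted at the origin on the work surface; the furniture and walls round the work are solid. World frame = base frame: x ahead of the robot, y to its left, z up, the work surface at z = 0. Lengths are in m, angles in rad, forces in N, time in s.
With the tool pointing down it reaches from about 0.3 to 0.875 m from the base axis. Payload 6.4 kg.
Tool frame: the origin (TCP) lies midway between the tips of the shut fingers; the grasp point (between the pads) lies ctrl.grip_point_offset behind it (ctrl.grip_point_offset is the distance from the TCP to the grasp point, in m); z points along the fingers, y is the direction in which the jaws open and shut (so a half turn about z gives the same grasp; the last joint's range is limited). The gripper opens to 85 mm and grips with 20 to 120 N. Pads are 22 mm wide; open, the fingers measure 114 mm over their backs; the gripper's body (76 mm by 85 mm) begins 54 mm behind the grasp point. The pads swing forward as they close: fully open they stand 13 mm farther back than shut.
Start: joints at [1.058, 0.181, 1.607, -0, 1.354, -0.206], TCP at [0.174, 0.548, 0.231] pointing down, gripper open.
Joint ranges: [-2.99, 2.99], [-0.89, 2.07], [0.3, 2.58], [-1.14, 4.28], [0, 2.63], [-3.12, 3.12]. Speed limits (rad/s): [2.57, 2.57, 3.01, 3.14, 3.14, 3.14].

### API

Orientations are given as a unit quaternion [w, x, y, z].
In Python, from bench import ctrl, viewer gives the robot as it stands.
- The arm moves only by the shell command python3 -m handwheel 'ROWS' [OPENING]. ROWS is JSON, a list of rows, each an object with "travel": the shift along the tool's x, y, z as a fraction of full scale, a list of three; "dr": the turn, a rotation vector about the tool's x, y, z as a fraction of full scale, a list of three. A call has 1 to 20 rows; each row shifts and turns the pose as measured when the row begins, along the tool's axes as they then stand; what a row does not reach is not made up. Full scale, the value 1, is 150 mm for a shift and 30 degrees for a turn. A row lasts 1/12 s, in which the tool goes at most 41.7 mm and 7.16 degrees, less where a joint would pass 70% of its speed; a pose out of reach is approached as far as the arm can. A call with a number of a shift or a turn outside -1 to 1 is refused whole. A call with a gripper value outside its range is refused whole. OPENING is the opening, from -1 (shut) to 1 (fully open), set as the call begins (- or left out, the last holds). The fingers move at their own pace and stop on an object; the grip force is fixed at half the most. Time passes only in rows, so rows that do not move let the fingers close. It gives the time, the measured TCP pose, the force and the opening at its end, in the units of the state.
- ctrl.get_obs(): the state, without advancing time (a new reading comes with each control period).
- viewer.camera(name): name is "scene" or "top" or "wrist"; returns the picture (384x512x3 uint8, red, green, blue); there is no depth.
- viewer.get_calibration(name): a dict with "camera_matrix" (3x3 intrinsics, pixels), "k1" (the pictures are not rectified: a ray, as slopes to the right and down, at radius r is drawn at 1 + k1 r^2 times it, then the intrinsics apply), "R" (3x3) and "t" (3): a world point X has camera coordinates R X + t. Camera axes: x right, y down, z forward; pixel columns grow to the right and rows downward; lengths in m; the calibration is good to about 2 mm. A picture is of the moment at which its call begins: read the wrist's pose just before it. get_calibration takes no time and is no camera call; for the wrist camera it gives the pose at the moment of the call.
- ctrl.hand_in(): hands the job in, once; it reports no verdict.
The state is a dict: "time_s": time; "q": joint angles; "dq": joint speeds; "joint_efforts": joint torques, N m; "eef_pos": TCP position; "eef_rot": TCP orientation; "wrist_force": force on the tool from outside, world axes, zero at the start; "torque": the same for the moment, N m; "opening": opening from 0.0 (shut) to 1.0 (fully open).
Only numpy, scipy, OpenCV 4.12 (cv2) and the standard library are available. Lean on these libraries where they do the work, as an engineer would, in place of code of your own. Each camera call takes 0.05 s, during which the arm holds its last target. There are 200 camera calls.

## Working session

There is one attempt and no reset: what is moved stays moved. The work goes in short steps, Python scripts to look and compute and a shell command to move; the robot and the scene stay as the last step left them, time stands still between calls to the robot, and variables do not carry over. Pictures are saved under pics/ and viewed, about 12 in all and at most 16, crops included, and the job is handed in when it is done.

```bash
ls; mkdir -p pics; python3 - <<'E'
from bench import ctrl, viewer
import cv2
print(ctrl.get_obs(), ctrl.grip_point_offset)
for n in("scene","top"):
    im=viewer.camera(n); cv2.imwrite(f"pics/{n}0.png",im[:,:,::-1])
    c=viewer.get_calibration(n); print(n,c)
E
```

```text
pics
{'time_s': 0.0, 'q': array([ 1.05770578e+00,  1.81547023e-01,  1.60799094e+00, -3.16939167e-05,
        1.35379951e+00, -2.06300807e-01]), 'dq': array([-7.05323328e-04, -7.79800573e-04, -1.27471430e-05, -1.71324094e-03,
        8.76597438e-04, -1.04697895e-03]), 'joint_efforts': array([ 9.75542862e-04, -4.44858885e+01, -3.51342416e+01, -6.05527498e-05,
        8.91164644e-03, -1.69220652e-05]), 'eef_pos': array([0.17336926, 0.54766787, 0.23038904]), 'eef_rot': array([-2.92596375e-04,  1.52790568e-01,  9.88258206e-01, -8.22023940e-04]), 'wrist_force': array([ 0.60388222,  0.19278716, -0.73915689]), 'torque': array([-0.03467535, -0.01309809, -0.03594099]), 'opening': 0.9984362002777417} 0.0187
scene {'camera_matrix': array([[476.40608924,   0.        , 253.06631105],
       [  0.        , 476.40608924, 190.78386934],
       [  0.        ,   0.        ,   1.        ]]), 'k1': -0.18866569227037244, 'R': array([[ 0.82950837, -0.5584273 , -0.00864974],
       [-0.43520687, -0.6366109 , -0.63664868],
       [ 0.35001548,  0.53186983, -0.77110547]]), 't': array([-0.35596955,  0.27133334,  1.12625576])}
top {'camera_matrix': array([[432.91686682,   0.        , 262.39034978],
       [  0.        , 432.91686682, 178.15666037],
       [  0.        ,   0.        ,   1.        ]]), 'k1': -0.04409562582929609, 'R': array([[-0.02802925, -0.99960102, -0.00348812],
       [-0.97498477,  0.02810839, -0.22048724],
       [ 0.22049732, -0.00277923, -0.97538362]]), 't': array([0.03936596, 0.45870677, 1.43558385])}
```

View pics/top0.png

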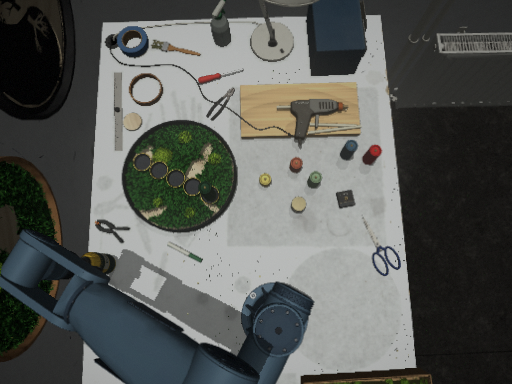

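View pics/scene0.png

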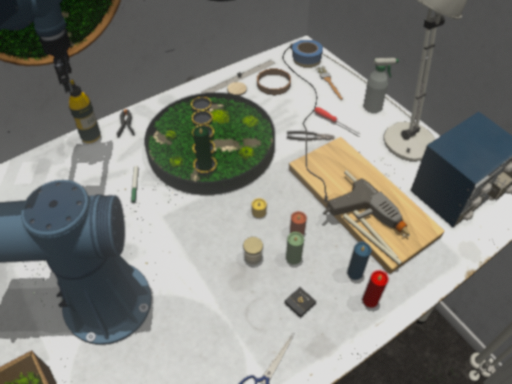

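Top view: green fixed candle (208,193) with cups at (193,187), (176,178), (158,170), (142,161). The loose candles are yellow (265,180), clay (296,164), sage (315,179) and slate (349,149). Possible confusions: the red look-alike at (372,154) for slate, the jar (298,204) for yellow, and the fixed green candle for sage. I'll check in a close crop.

```bash
cat > h.py <<'E'
import numpy as np, cv2
from bench import ctrl, viewer
from scipy.spatial.transform import Rotation as Ro
def ray(c,p):
    K=c["camera_matrix"]; d=np.array([c["k1"],0,0,0,0.])
    # model: drawn = 1+k1 r^2, same as OpenCV radial
    s=cv2.undistortPointsIter(np.array([[p]],float),K,d,None,None,(3,50,1e-9))[0,0]
    R,t=np.array(c["R"]),np.array(c["t"])
    return -R.T@t, R.T@np.array([s[0],s[1],1])
def at(c,p,z):
    o,v=ray(c,p); return o+v*(z-o[2])/v[2]
def proj(c,X):
    return cv2.projectPoints(np.array([X],float),cv2.Rodrigues(c["R"])[0],c["t"],c["camera_matrix"],np.array([c["k1"],0,0,0,0.]))[0][0,0]
def pose():
    o=ctrl.get_obs(); w,x,y,z=o["eef_rot"]
    return o,np.array(o["eef_pos"]),Ro.from_quat([x,y,z,w])
def go(target,yaw=None):
    """tool-frame travel numbers (full scale 150mm) to world TCP target, and dr to point down with jaw dir yaw"""
    o,p,R=pose()
    d=R.inv().apply(np.array(target)-p)/0.15
    out=[d.round(3)]
    if yaw is not None:
        best=None
        for k in (0,np.pi):
            y=np.array([np.cos(yaw+k),np.sin(yaw+k),0]); z=np.array([0,0,-1.]); x=np.cross(y,z)
            r=(R.inv()*Ro.from_matrix(np.c_[x,y,z])).as_rotvec()
            if best is None or np.linalg.norm(r)<np.linalg.norm(best): best=r
        out.append((best/np.radians(30)).round(3))
    print("t",o["time_s"].__round__(2),"p",p.round(4),"yaw",np.round(np.degrees(np.arctan2(*R.as_matrix()[[1,0],1])),1),"travel/dr",*out)
E
python3 - <<'E'
from h import *
im=cv2.imread("pics/top0.png")
a=cv2.resize(im[135:225,245:385],None,fx=5.5,fy=5.5,interpolation=cv2.INTER_CUBIC)[:,:770]
cv2.imwrite("pics/cropA.png",a[:500])
b=cv2.resize(im[145:205,130:230],None,fx=8,fy=8,interpolation=cv2.INTER_CUBIC); cv2.imwrite("pics/cropB.png",b)
E
```

```text
(no output)
```

View pics/cropA.png

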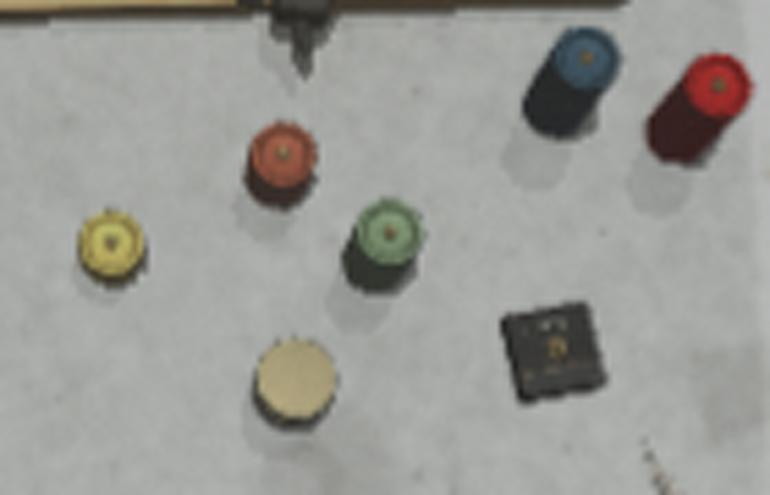

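View pics/cropB.png

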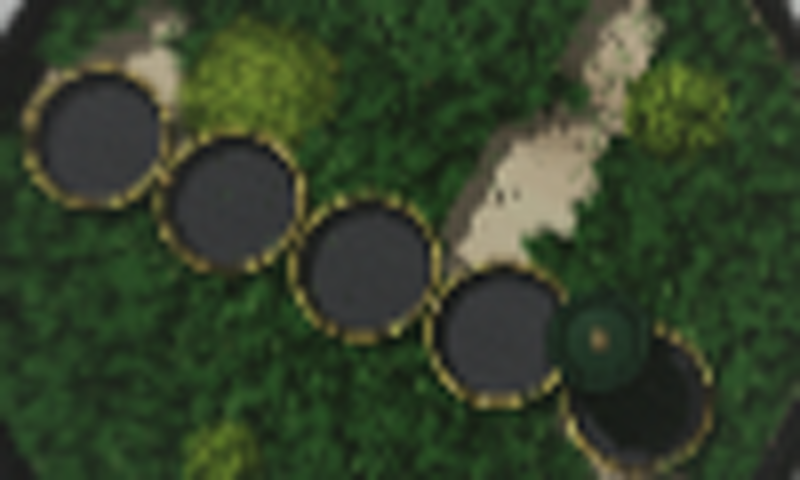

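The crops show slate's top at (587,59), distinct from the red one at (717,87), with clay (283,156), sage (389,232) and yellow (112,244). In crop B the rims are at (96,138), (231,203), (366,268) and (498,336), and the green cup is at (638,399).

```bash
python3 - <<'E'
from h import *
c=viewer.get_calibration("top")
A=lambda u,v:((u+.5)/5.5-.5+245,(v+.5)/5.5-.5+135)
B=lambda u,v:((u+.5)/8-.5+130,(v+.5)/8-.5+145)
for n,u,v,z in[("slate",587,59,.115),("red",717,87,.115),("sage",389,232,.09),("clay",283,156,.065),("yellow",112,244,.04),("jar",296,379,.062),("clock",555,352,.02)]:
    X=at(c,A(u,v),z); print(n,X.round(4))
P=[]
for n,u,v in[("y",96,138),("c",231,203),("s",366,268),("sl",498,336),("g",638,399)]:
    X=at(c,B(u,v),.06); P.append(X[:2])
print("gtop",at(c,B(599,339),.196))
P=np.array(P);m=P.mean(0);d=np.linalg.svd(P-m)[2][0];d*=np.sign(d@(P[0]-P[4]))
print(P.round(4),m,d,np.degrees(np.arctan2(d[1],d[0])),((P-m)@d).round(4))
for k,n in enumerate(["y","c","s","sl","g"]): print(n,(m+d*.066*(2-k)).round(4))
E
python3 - <<'E'
from h import *
go((.47,-.04,.25),np.radians(90))
c=viewer.get_calibration("wrist"); o,p,R=pose()
print("cam in tool",R.inv().apply(-np.array(c["R"]).T@c["t"]-p),R.inv().as_matrix()@np.array(c["R"]).T)
E
```

```text
slate [ 0.5493 -0.2741  0.115 ]
red [ 0.5294 -0.3519  0.115 ]
sage [ 0.4505 -0.1507  0.09  ]
clay [ 0.5066 -0.0905  0.065 ]
yellow [0.4591 0.0175 0.04  ]
jar [ 0.3663 -0.0924  0.062 ]
clock [ 0.3856 -0.2604  0.02  ]
gtop [0.40433778 0.20601803 0.196     ]
[[0.5276 0.4425]
 [0.497  0.383 ]
 [0.4666 0.3242]
 [0.4353 0.2674]
 [0.4063 0.2077]] [0.46655021 0.32496955] [0.46145543 0.88716339] 62.51893606192515 [ 0.1324  0.0655 -0.0006 -0.0655 -0.1318]
y [0.5275 0.4421]
c [0.497  0.3835]
s [0.4666 0.325 ]
sl [0.4361 0.2664]
g [0.4056 0.2079]
t 0.1 p [0.1734 0.5477 0.2305] yaw 72.4 travel/dr [-3.068 -3.138 -0.126] [-0.003 -0.001 -0.586]
cam in tool [ 0.08453946 -0.00030209 -0.14257945] [[-1.08193897e-03 -9.44804560e-01 -3.27632680e-01]
 [ 9.99999081e-01 -1.28986462e-03  4.17333208e-04]
 [-8.16900119e-04 -3.27631927e-01  9.44805087e-01]]
```

```bash
python3 -m handwheel '[{"travel":[0,0,-0.05],"dr":[0,0,0.238]},{"travel":[0,0,-0.05],"dr":[0,0,0.238]},{"travel":[0,0,-0.05],"dr":[0,0,0.238]},{"travel":[0,0,-0.05],"dr":[0,0,0.238]},{"travel":[0,0,-0.05],"dr":[0,0,0.238]},{"travel":[0,0,0],"dr":[0,0,0.238]},{"travel":[0,0,0],"dr":[0,0,0.238]},{"travel":[0,0,0],"dr":[0,0,0.238]},{"travel":[0,0,0],"dr":[0,0,0.238]},{"travel":[0,0,0],"dr":[0,0,0.238]},{"travel":[0,0,0],"dr":[0,0,0.238]},{"travel":[0,0,0],"dr":[0,0,0.238]},{"travel":[0,0,0],"dr":[0,0,0.238]},{"travel":[0,0,0],"dr":[0,0,0.238]}]'
python3 - <<'E'
from h import *
go((.549,-.274,.26),np.radians(-27.5))
E
```

```text
time_s: 1.27
eef_pos: [0.1711, 0.5436, 0.2617]
eef_rot: [0.004, 0.858, 0.514, -0.007]
wrist_force: [0.5, -1.4, 0.6]
opening: 0.999
t 1.27 p [0.1711 0.5436 0.2617] yaw -28.1 travel/dr [-3.62   4.791  0.071] [-0.001  0.032 -0.021]
```

```bash
python3 -m handwheel '[{"travel":[-0.165,0.218,0],"dr":[0,0,0]},{"travel":[-0.165,0.218,0],"dr":[0,0,0]},{"travel":[-0.165,0.218,0],"dr":[0,0,0]},{"travel":[-0.165,0.218,0],"dr":[0,0,0]},{"travel":[-0.165,0.218,0],"dr":[0,0,0]},{"travel":[-0.165,0.218,0],"dr":[0,0,0]},{"travel":[-0.165,0.218,0],"dr":[0,0,0]},{"travel":[-0.165,0.218,0],"dr":[0,0,0]},{"travel":[-0.165,0.218,0],"dr":[0,0,0]},{"travel":[-0.165,0.218,0],"dr":[0,0,0]},{"travel":[-0.165,0.218,0],"dr":[0,0,0]},{"travel":[-0.165,0.218,0],"dr":[0,0,0]},{"travel":[-0.165,0.218,0],"dr":[0,0,0]},{"travel":[-0.165,0.218,0],"dr":[0,0,0]},{"travel":[-0.165,0.218,0],"dr":[0,0,0]},{"travel":[-0.165,0.218,0],"dr":[0,0,0]},{"travel":[-0.165,0.218,0],"dr":[0,0,0]},{"travel":[-0.165,0.218,0],"dr":[0,0,0]}]'
python3 - <<'E'
from h import *
go((.549,-.274,.23),np.radians(-27.5))
E
```

```text
time_s: 2.77
eef_pos: [0.4732, -0.1396, 0.2629]
eef_rot: [0.005, 0.857, 0.515, -0.01]
wrist_force: [1.1, 0.7, 0.8]
opening: 1.002
t 2.77 p [ 0.4732 -0.1396  0.2629] yaw -28.0 travel/dr [-0.549  0.867  0.229] [-0.004  0.04  -0.016]
```

```bash
python3 -m handwheel '[{"travel":[-0.137,0.217,0.05],"dr":[-0.001,0.01,-0.004]},{"travel":[-0.137,0.217,0.05],"dr":[-0.001,0.01,-0.004]},{"travel":[-0.137,0.217,0.05],"dr":[-0.001,0.01,-0.004]},{"travel":[-0.137,0.217,0.05],"dr":[-0.001,0.01,-0.004]},{"travel":[0,0,0],"dr":[0,0,0]},{"travel":[0,0,0],"dr":[0,0,0]}]'
python3 - <<'E'
from h import *
go((.549,-.274,.23),np.radians(-27.5))
c=viewer.get_calibration("wrist"); im=viewer.camera("wrist"); cv2.imwrite("pics/w1.png",im[:,:,::-1])
for X in [(.5493,-.2741,.124),(.5493,-.2741,.115)]: print(proj(c,X))
E
```

```text
time_s: 3.27
eef_pos: [0.5519, -0.2889, 0.2264]
eef_rot: [-0.002, 0.857, 0.515, -0.001]
wrist_force: [0.2, 0.6, -0.8]
opening: 1.002
t 3.27 p [ 0.5519 -0.2889  0.2264] yaw -28.0 travel/dr [ 0.079 -0.064 -0.023] [-0.01  -0.002 -0.017]
[243.15030136 178.90778053]
[243.50378253 176.19380923]
```

View pics/w1.png

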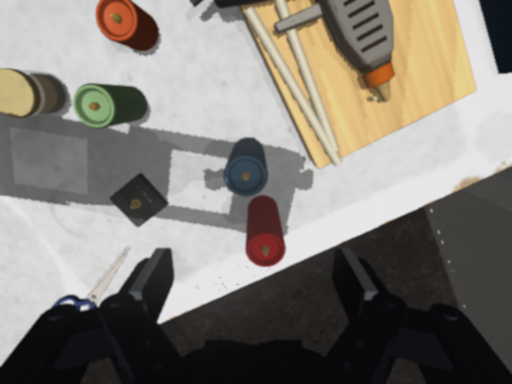

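The wrist view shows slate's tip at (245,176), against a predicted (243,179), so the estimate holds. Red is the separate candle behind it at (265,250).

```bash
python3 -m handwheel '[{"travel":[0.079,-0.064,0.0],"dr":[-0.01,-0.002,-0.017]},{"travel":[0,0,0],"dr":[0,0,0]},{"travel":[0,0,0],"dr":[0,0,0]}]'
python3 - <<'E'
from h import *
go((.549,-.274,.08),np.radians(-27.5))
E
```

```text
time_s: 3.57
eef_pos: [0.5473, -0.2716, 0.226]
eef_rot: [-0.001, 0.855, 0.519, -0.001]
wrist_force: [-0.9, -0.2, -0.1]
opening: 1.001
t 3.57 p [ 0.5473 -0.2716  0.226 ] yaw -27.4 travel/dr [-0.009  0.019  0.973] [-0.003  0.001  0.002]
```

```bash
python3 -m handwheel '[{"travel":[-0.009,0.015,0.16],"dr":[0,0,0]},{"travel":[0,0,0.16],"dr":[0,0,0]},{"travel":[0,0,0.16],"dr":[0,0,0]},{"travel":[0,0,0.16],"dr":[0,0,0]},{"travel":[0,0,0.16],"dr":[0,0,0]},{"travel":[0,0,0.10],"dr":[0,0,0]},{"travel":[0,0,0.0],"dr":[0,0,0]},{"travel":[0,0,0],"dr":[0,0,0]}]'
python3 - <<'E'
from h import *
go((.549,-.274,.08),np.radians(-27.5))
E
```

```text
time_s: 4.23
eef_pos: [0.553, -0.2723, 0.097]
eef_rot: [0.008, 0.853, 0.523, 0.002]
wrist_force: [-0.3, -0.8, 0.6]
opening: 1.001
t 4.23 p [ 0.553  -0.2723  0.097 ] yaw -27.0 travel/dr [-0.022 -0.021  0.113] [0.03  0.008 0.017]
```

```bash
python3 -m handwheel '[{"travel":[-0.022,-0.021,0.113],"dr":[0.03,0.008,0.017]},{"travel":[0,0,0],"dr":[0,0,0]},{"travel":[0,0,0],"dr":[0,0,0]}]' && python3 -m handwheel '[{"travel":[0,0,0],"dr":[0,0,0]},{"travel":[0,0,0],"dr":[0,0,0]},{"travel":[0,0,0],"dr":[0,0,0]},{"travel":[0,0,0],"dr":[0,0,0]},{"travel":[0,0,0],"dr":[0,0,0]},{"travel":[0,0,0],"dr":[0,0,0]},{"travel":[0,0,0],"dr":[0,0,0]},{"travel":[0,0,0],"dr":[0,0,0]}]' -1
python3 - <<'E'
from h import *
go((.549,-.274,.29),np.radians(-27.5))
E
```

```text
time_s: 4.48
eef_pos: [0.5513, -0.2748, 0.0852]
eef_rot: [0.003, 0.855, 0.519, 0.001]
wrist_force: [0.7, -0.5, 0.8]
opening: 1.003
time_s: 5.15
eef_pos: [0.5543, -0.276, 0.0918]
eef_rot: [0.007, 0.854, 0.52, 0.003]
wrist_force: [-0.0, -0.0, -1.1]
opening: 0.476
t 5.15 p [ 0.5543 -0.276   0.0918] yaw -27.3 travel/dr [-0.008 -0.016 -1.322] [0.03  0.005 0.006]
```

Zero rows drift a little with measurement noise, and the grip has ended up near the candle's top. I'll regrip about 9 mm lower.

```bash
python3 -m handwheel '[{"travel":[0,0,0],"dr":[0,0,0]},{"travel":[0,0,0],"dr":[0,0,0]},{"travel":[0,0,0],"dr":[0,0,0]},{"travel":[0,0,0.06],"dr":[0.03,0.005,0.006]},{"travel":[0,0,0],"dr":[0,0,0]}]' 0.6
python3 - <<'E'
from h import *
go((.550,-.275,.082),np.radians(-27.5))
E
```

```text
time_s: 5.57
eef_pos: [0.5545, -0.2763, 0.0824]
eef_rot: [-0.0, 0.855, 0.518, -0.0]
wrist_force: [-0.7, -0.0, -0.9]
opening: 0.799
t 5.57 p [ 0.5545 -0.2763  0.0824] yaw -27.5 travel/dr [-0.006 -0.031  0.003] [-0.001 -0.    -0.001]
```

```bash
python3 -m handwheel '[{"travel":[0,-0.01,0.005],"dr":[0,0,0]},{"travel":[0,0,0.005],"dr":[0,0,0]},{"travel":[0,0,0.005],"dr":[0,0,0]},{"travel":[0,0,0.003],"dr":[0,0,0]},{"travel":[0,0,0],"dr":[0,0,0]}]' -1 && python3 -m handwheel '[{"travel":[0,0,-0.1],"dr":[0,0,0]},{"travel":[0,0,-0.2],"dr":[0,0,0]},{"travel":[0,0,-0.2],"dr":[0,0,0]},{"travel":[0,0,-0.25],"dr":[0,0,0]},{"travel":[0,0,-0.25],"dr":[0,0,0]},{"travel":[0,0,-0.25],"dr":[0,0,0]},{"travel":[0,0,-0.2],"dr":[0,0,0]},{"travel":[0,0,0],"dr":[0,0,0]}]'
python3 - <<'E'
from h import *
go((.436,.2665,.31),np.radians(-27.5))
E
```

```text
time_s: 5.98
eef_pos: [0.553, -0.2756, 0.0803]
eef_rot: [-0.001, 0.855, 0.519, -0.001]
wrist_force: [-1.2, 0.2, -1.1]
opening: 0.477
time_s: 6.65
eef_pos: [0.5503, -0.2736, 0.2994]
eef_rot: [-0.008, 0.855, 0.518, -0.003]
wrist_force: [0.5, -1.1, 0.7]
opening: 0.479
t 6.65 p [ 0.5503 -0.2736  0.2994] yaw -27.5 travel/dr [ 2.84  -2.341 -0.025] [-0.031 -0.005 -0.002]
```

```bash
python3 -m handwheel '[{"travel":[0.1,-0.08,0],"dr":[-0.03,-0.005,0]},{"travel":[0.2,-0.165,0],"dr":[0,0,0]},{"travel":[0.2,-0.165,0],"dr":[0,0,0]},{"travel":[0.2,-0.165,0],"dr":[0,0,0]},{"travel":[0.2,-0.165,0],"dr":[0,0,0]},{"travel":[0.2,-0.165,0],"dr":[0,0,0]},{"travel":[0.2,-0.165,0],"dr":[0,0,0]},{"travel":[0.2,-0.165,0],"dr":[0,0,0]},{"travel":[0.2,-0.165,0],"dr":[0,0,0]},{"travel":[0.2,-0.165,0],"dr":[0,0,0]},{"travel":[0.2,-0.165,0],"dr":[0,0,0]},{"travel":[0.2,-0.165,0],"dr":[0,0,0]},{"travel":[0.2,-0.165,0],"dr":[0,0,0]},{"travel":[0.2,-0.165,0],"dr":[0,0,0]},{"travel":[0.1,-0.08,0],"dr":[0,0,0]},{"travel":[0,0,0],"dr":[0,0,0]},{"travel":[0,0,0],"dr":[0,0,0]}]'
python3 - <<'E'
from h import *
go((.436,.2665,.3),np.radians(-27.5))
c=viewer.get_calibration("wrist"); im=viewer.camera("wrist"); cv2.imwrite("pics/w2.png",im[:,:,::-1])
for X in [(.4361,.2664,.06),(.4666,.325,.06),(.497,.3835,.06),(.4056,.2079,.196)]: print(proj(c,X).round(1))
E
```

```text
time_s: 8.07
eef_pos: [0.4272, 0.2801, 0.2834]
eef_rot: [-0.001, 0.856, 0.516, -0.004]
wrist_force: [-0.3, -1.0, -2.6]
opening: 0.478
t 8.07 p [0.4272 0.2801 0.2834] yaw -27.8 travel/dr [-0.054  0.093 -0.111] [-0.012  0.011 -0.012]
[264.5 166.5]
[264.9 115.3]
[265.2  57.7]
[268.8 269. ]
```

View pics/w2.png

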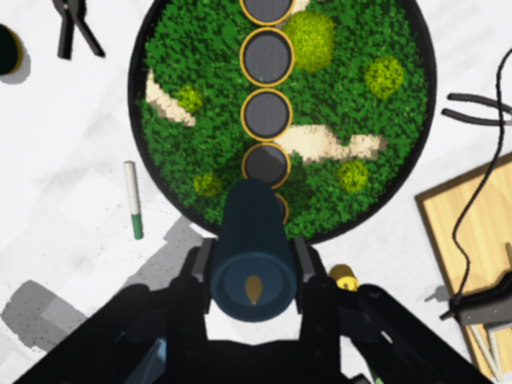

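Rims appear at (267,165), (267,115) and (267,57), within about 2 px of the prediction. The held slate's flame apex is near (254,303). I'll work out the candle's offset in the grip.

```bash
python3 - <<'E'
from h import *
o,p,R=pose(); c=viewer.get_calibration("wrist")
for px,dz in(((254,303),.044),((253,287),.035)):
    X=at(c,px,p[2]+dz); print((R.inv().apply(X-p)*1000).round(1))
for px in((267,165),(267,115),(267,57)): print(at(c,px,.06).round(4))
go((.437,.266,.3),np.radians(-27.5))
E
```

```text
[ -0.4   0.4 -44. ]
[  0.9  -0.1 -35. ]
[0.4398 0.2664 0.06  ]
[0.4691 0.3237 0.06  ]
[0.4992 0.3828 0.06  ]
t 8.12 p [0.4272 0.2797 0.2833] yaw -27.9 travel/dr [-0.051  0.099 -0.112] [-0.013  0.011 -0.013]
```

```bash
python3 -m handwheel '[{"travel":[-0.054,0.104,0],"dr":[-0.013,0.011,-0.013]},{"travel":[0,0,0],"dr":[0,0,0]},{"travel":[0,0,0.15],"dr":[0,0,0]},{"travel":[0,0,0.15],"dr":[0,0,0]},{"travel":[0,0,0.15],"dr":[0,0,0]},{"travel":[0,0,0.1],"dr":[0,0,0]},{"travel":[0,0,0],"dr":[0,0,0]}]'
python3 - <<'E'
from h import *
go((.438,.2664,.130),np.radians(-27.5))
E
```

```text
time_s: 8.7
eef_pos: [0.4405, 0.2571, 0.1975]
eef_rot: [0.001, 0.858, 0.513, 0.001]
wrist_force: [-0.2, -0.2, -1.7]
opening: 0.473
t 8.7 p [0.4405 0.2571 0.1975] yaw -28.2 travel/dr [ 0.046 -0.045  0.45 ] [ 0.005 -0.001 -0.024]
```

```bash
python3 -m handwheel '[{"travel":[0.046,-0.045,0],"dr":[0.005,0,-0.024]},{"travel":[0,0,0],"dr":[0,0,0]},{"travel":[0,0,0.1],"dr":[0,0,0]},{"travel":[0,0,0.1],"dr":[0,0,0]},{"travel":[0,0,0.05],"dr":[0,0,0]},{"travel":[0,0,0],"dr":[0,0,0]}]'
python3 - <<'E'
from h import *
go((.438,.2664,.130),np.radians(-27.5))
E
```

```text
time_s: 9.2
eef_pos: [0.4417, 0.2666, 0.1648]
eef_rot: [0.001, 0.856, 0.517, 0.004]
wrist_force: [0.3, 0.6, -1.4]
opening: 0.477
t 9.2 p [0.4417 0.2666 0.1648] yaw -27.7 travel/dr [-0.014 -0.023  0.232] [ 0.01  -0.012 -0.007]
```

```bash
python3 -m handwheel '[{"travel":[-0.012,-0.022,0.08],"dr":[0.01,-0.012,-0.007]},{"travel":[0,0,0.08],"dr":[0,0,0]},{"travel":[0,0,0.05],"dr":[0,0,0]},{"travel":[0,0,0.01],"dr":[0,0,0]},{"travel":[0,0,0],"dr":[0,0,0]}]'
python3 - <<'E'
from h import *
go((.438,.2664,.128),np.radians(-27.5))
E
```

```text
time_s: 9.62
eef_pos: [0.4395, 0.2673, 0.1316]
eef_rot: [0.0, 0.855, 0.519, 0.002]
wrist_force: [-0.4, 0.1, -1.0]
opening: 0.472
t 9.62 p [0.4395 0.2673 0.1316] yaw -27.4 travel/dr [-0.01  -0.006  0.024] [ 0.005 -0.005  0.002]
```

```bash
python3 -m handwheel '[{"travel":[-0.007,-0.004,0.02],"dr":[0.004,-0.004,0]},{"travel":[0,0,0.005],"dr":[0,0,0]}]' && python3 -m handwheel '[{"travel":[0,0,0],"dr":[0,0,0]},{"travel":[0,0,0],"dr":[0,0,0]},{"travel":[0,0,0],"dr":[0,0,0]},{"travel":[0,0,0],"dr":[0,0,0]},{"travel":[0,0,-0.1],"dr":[0,0,0]},{"travel":[0,0,-0.2],"dr":[0,0,0]},{"travel":[0,0,-0.25],"dr":[0,0,0]},{"travel":[0,0,-0.25],"dr":[0,0,0]},{"travel":[0,0,-0.15],"dr":[0,0,0]},{"travel":[0,0,0],"dr":[0,0,0]}]' 1
python3 - <<'E'
from h import *
c=viewer.get_calibration("wrist"); im=viewer.camera("wrist"); cv2.imwrite("pics/w3.png",im[:,:,::-1])
print(c); go((.4505,-.1507,.26),np.radians(-27.5))
E
```

```text
time_s: 9.78
eef_pos: [0.4385, 0.2667, 0.1276]
eef_rot: [0.0, 0.855, 0.519, 0.0]
wrist_force: [-0.9, 0.4, -1.6]
opening: 0.474
time_s: 10.62
eef_pos: [0.4381, 0.2664, 0.2771]
eef_rot: [-0.0, 0.855, 0.519, -0.0]
wrist_force: [0.7, 0.3, 0.1]
opening: 0.998
{'camera_matrix': array([[282.13083931,   0.        , 252.7961573 ],
       [  0.        , 282.13083931, 191.71629434],
       [  0.        ,   0.        ,   1.        ]]), 'k1': -0.014782481363934978, 'R': array([[ 8.86847349e-01, -4.62062392e-01,  3.53485061e-04],
       [-4.36889047e-01, -8.38281994e-01,  3.26207388e-01],
       [-1.50431846e-01, -2.89450592e-01, -9.45298162e-01]]), 't': array([-0.26537136,  0.35722453,  0.5671169 ])}
t 10.67 p [0.4376 0.2662 0.2754] yaw -27.5 travel/dr [-2.426  1.358  0.104] [-0.003  0.003  0.001]
```

View pics/w3.png

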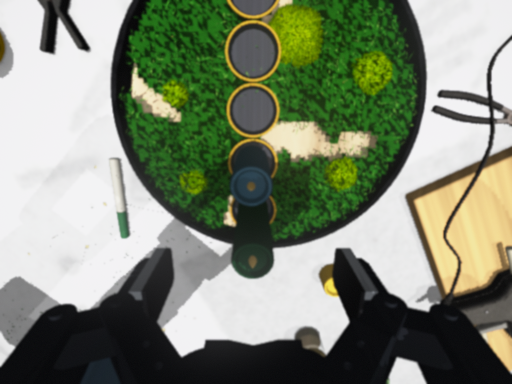

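Slate stands in the cup beside green, with its top at (251,186). The next rims are at (253,109) and (253,51). Sage is next.

```bash
python3 -m handwheel '[{"travel":[-0.22,0.123,-0.02],"dr":[0,0,0]},{"travel":[-0.22,0.123,-0.02],"dr":[0,0,0]},{"travel":[-0.22,0.123,-0.02],"dr":[0,0,0]},{"travel":[-0.22,0.123,0],"dr":[0,0,0]},{"travel":[-0.22,0.123,0],"dr":[0,0,0]},{"travel":[-0.22,0.123,0],"dr":[0,0,0]},{"travel":[-0.22,0.123,0],"dr":[0,0,0]},{"travel":[-0.22,0.123,0],"dr":[0,0,0]},{"travel":[-0.22,0.123,0],"dr":[0,0,0]},{"travel":[-0.22,0.123,0],"dr":[0,0,0]},{"travel":[-0.15,0.083,0],"dr":[0,0,0]},{"travel":[0,0,0],"dr":[0,0,0]},{"travel":[0,0,0],"dr":[0,0,0]}]'
python3 - <<'E'
from h import *
go((.4505,-.1507,.18),np.radians(-27.5))
E
```

```text
time_s: 11.75
eef_pos: [0.4437, -0.1521, 0.2681]
eef_rot: [-0.007, 0.853, 0.522, -0.006]
wrist_force: [0.4, -0.3, -0.4]
opening: 1.004
t 11.75 p [ 0.4437 -0.1521  0.2681] yaw -27.1 travel/dr [0.03  0.047 0.586] [-0.036  0.004  0.013]
```

```bash
python3 -m handwheel '[{"travel":[0.03,0.047,0],"dr":[-0.036,0.004,0.013]},{"travel":[0,0,0],"dr":[0,0,0]},{"travel":[0,0,0.18],"dr":[0,0,0]},{"travel":[0,0,0.18],"dr":[0,0,0]},{"travel":[0,0,0.18],"dr":[0,0,0]},{"travel":[0,0,0],"dr":[0,0,0]},{"travel":[0,0,0],"dr":[0,0,0]}]'
python3 - <<'E'
from h import *
c=viewer.get_calibration("wrist"); go((.4505,-.1507,.062),np.radians(-27.5)); im=viewer.camera("wrist"); cv2.imwrite("pics/w4.png",im[:,:,::-1])
for X in [(.4505,-.1507,.099),(.5066,-.0905,.074),(.4591,.0175,.049),(.3663,-.0924,.062)]: print(proj(c,X).round(1))
E
```

```text
time_s: 12.33
eef_pos: [0.4543, -0.1431, 0.1837]
eef_rot: [0.001, 0.853, 0.522, 0.002]
wrist_force: [-0.0, 0.3, 0.2]
opening: 1.0
t 12.33 p [ 0.4543 -0.1431  0.1837] yaw -27.0 travel/dr [-0.058 -0.002  0.811] [ 0.007 -0.004  0.016]
[252.6 207.3]
[278.6 111.2]
[172.7  20.6]
[148.7 180.3]
```

View pics/w4.png

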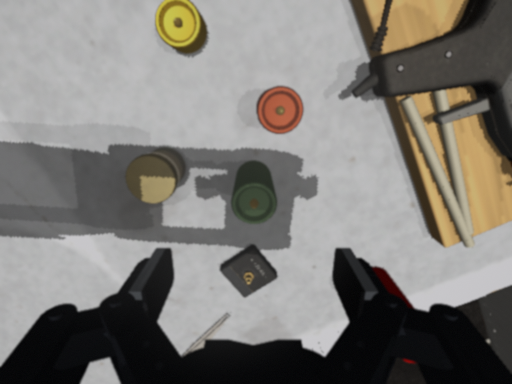

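Sage's tip is at (254,204), clay's at (279,110) and yellow's at (178,22). The jar at (155,178) is clear if the jaws open less. The glue gun nozzle at (355,92) stays clear of clay.

```bash
python3 - <<'E'
from h import *
c=viewer.get_calibration("wrist")
for n,px,z in(("sage",(254,204),.099),("clay",(279,110),.074),("yellow",(178,22),.049)): print(n,at(c,px,z).round(4))
go((.451,-.149,.056),np.radians(-27.5))
E
python3 -m handwheel '[{"travel":[-0.05,0.015,0],"dr":[0.007,-0.004,0.016]},{"travel":[0,0,0],"dr":[0,0,0]},{"travel":[0,0,0.15],"dr":[0,0,0]},{"travel":[0,0,0.15],"dr":[0,0,0]},{"travel":[0,0,0.15],"dr":[0,0,0]},{"travel":[0,0,0],"dr":[0,0,0]},{"travel":[0,0,0],"dr":[0,0,0]}]' 0.6
python3 - <<'E'
from h import *
go((.451,-.149,.056),np.radians(-27.5))
E
```

```text
sage [ 0.4526 -0.1482  0.099 ]
clay [ 0.5069 -0.0894  0.074 ]
yellow [0.4622 0.0148 0.049 ]
t 12.38 p [ 0.454  -0.1429  0.1836] yaw -27.0 travel/dr [-0.047 -0.001  0.851] [ 0.005 -0.004  0.016]
time_s: 12.97
eef_pos: [0.4607, -0.1556, 0.1264]
eef_rot: [0.009, 0.855, 0.519, 0.004]
wrist_force: [0.1, -0.5, -0.7]
opening: 0.797
t 12.97 p [ 0.4607 -0.1556  0.1264] yaw -27.5 travel/dr [ 0.011 -0.087  0.468] [0.038 0.004 0.001]
```

```bash
python3 -m handwheel '[{"travel":[0.011,-0.08,0],"dr":[0.038,0.004,0.001]},{"travel":[0,0,0],"dr":[0,0,0]},{"travel":[0,0,0.1],"dr":[0,0,0]},{"travel":[0,0,0.05],"dr":[0,0,0]},{"travel":[0,0,0],"dr":[0,0,0]}]'
python3 - <<'E'
from h import *
go((.4515,-.1485,.056),np.radians(-27.5))
E
```

```text
time_s: 13.38
eef_pos: [0.4538, -0.1506, 0.1109]
eef_rot: [0.004, 0.855, 0.519, 0.002]
wrist_force: [0.1, 0.6, 0.6]
opening: 0.804
t 13.38 p [ 0.4538 -0.1506  0.1109] yaw -27.5 travel/dr [ 0.006 -0.023  0.366] [ 0.018  0.001 -0.   ]
```

```bash
python3 -m handwheel '[{"travel":[0.006,-0.02,0.12],"dr":[0.02,0,0]},{"travel":[0,0,0.12],"dr":[0.01,0,0]},{"travel":[0,0,0.09],"dr":[0,0,0]},{"travel":[0,0,0.03],"dr":[0,0,0]},{"travel":[0,0,0],"dr":[0,0,0]}]'
python3 - <<'E'
from h import *
go((.4515,-.1485,.056),np.radians(-27.5))
E
```

```text
time_s: 13.8
eef_pos: [0.4552, -0.1505, 0.0607]
eef_rot: [0.001, 0.855, 0.519, -0.0]
wrist_force: [0.7, -0.1, 0.5]
opening: 0.802
t 13.8 p [ 0.4552 -0.1505  0.0607] yaw -27.5 travel/dr [ 0.    -0.028  0.031] [0.003 0.003 0.001]
```

```bash
python3 -m handwheel '[{"travel":[0,-0.022,0.028],"dr":[0,0,0]},{"travel":[0,0,0.004],"dr":[0,0,0]},{"travel":[0,0,0.004],"dr":[0,0,0]},{"travel":[0,0,0.004],"dr":[0,0,0]},{"travel":[0,0,0],"dr":[0,0,0]},{"travel":[0,0,0],"dr":[0,0,0]}]' -1
python3 -m handwheel '[{"travel":[0,0,-0.1],"dr":[0,0,0]},{"travel":[0,0,-0.2],"dr":[0,0,0]},{"travel":[0,0,-0.25],"dr":[0,0,0]},{"travel":[0,0,-0.25],"dr":[0,0,0]},{"travel":[0,0,-0.25],"dr":[0,0,0]},{"travel":[0,0,-0.25],"dr":[0,0,0]},{"travel":[0,0,-0.2],"dr":[0,0,0]},{"travel":[0,0,0],"dr":[0,0,0]}]'
python3 - <<'E'
from h import *
go((.468,.3245,.29),np.radians(-27.5))
E
```

```text
time_s: 14.3
eef_pos: [0.4541, -0.15, 0.0587]
eef_rot: [0.003, 0.855, 0.519, 0.001]
wrist_force: [-0.1, 0.1, -2.6]
opening: 0.472
time_s: 14.97
eef_pos: [0.45, -0.1472, 0.2921]
eef_rot: [0.0, 0.855, 0.519, -0.001]
wrist_force: [0.6, -0.8, -0.2]
opening: 0.474
t 14.97 p [ 0.45   -0.1472  0.2921] yaw -27.5 travel/dr [ 2.845 -1.345  0.011] [-0.001  0.002  0.   ]
```

```bash
python3 -m handwheel '[{"travel":[0.12,-0.057,-0.01],"dr":[0,0,0]},{"travel":[0.228,-0.108,-0.01],"dr":[0,0,0]},{"travel":[0.228,-0.108,-0.01],"dr":[0,0,0]},{"travel":[0.228,-0.108,-0.01],"dr":[0,0,0]},{"travel":[0.228,-0.108,0],"dr":[0,0,0]},{"travel":[0.228,-0.108,0],"dr":[0,0,0]},{"travel":[0.228,-0.108,0],"dr":[0,0,0]},{"travel":[0.228,-0.108,0],"dr":[0,0,0]},{"travel":[0.228,-0.108,0],"dr":[0,0,0]},{"travel":[0.228,-0.108,0],"dr":[0,0,0]},{"travel":[0.228,-0.108,0],"dr":[0,0,0]},{"travel":[0.228,-0.108,0],"dr":[0,0,0]},{"travel":[0.12,-0.057,0],"dr":[0,0,0]},{"travel":[0,0,0],"dr":[0,0,0]},{"travel":[0,0,0],"dr":[0,0,0]}]'
python3 - <<'E'
from h import *
go((.468,.3245,.29),np.radians(-27.5))
E
```

```text
time_s: 16.22
eef_pos: [0.4653, 0.3281, 0.2896]
eef_rot: [0.003, 0.856, 0.517, -0.002]
wrist_force: [-0.4, -0.1, -0.8]
opening: 0.477
t 16.22 p [0.4653 0.3281 0.2896] yaw -27.8 travel/dr [-0.013  0.027 -0.002] [ 0.005  0.012 -0.01 ]
```

```bash
python3 -m handwheel '[{"travel":[-0.013,0.027,0],"dr":[0.005,0.012,-0.01]},{"travel":[0,0,0],"dr":[0,0,0]},{"travel":[0,0,0.15],"dr":[0,0,0]},{"travel":[0,0,0.15],"dr":[0,0,0]},{"travel":[0,0,0.15],"dr":[0,0,0]},{"travel":[0,0,0.15],"dr":[0,0,0]},{"travel":[0,0,0.1],"dr":[0,0,0]},{"travel":[0,0,0],"dr":[0,0,0]},{"travel":[0,0,0],"dr":[0,0,0]}]'
python3 - <<'E'
from h import *
c=viewer.get_calibration("wrist"); go((.468,.3245,.106),np.radians(-27.5)); im=viewer.camera("wrist"); cv2.imwrite("pics/w5.png",im[:,:,::-1])
for X in [(.468,.3245,.06),(.498,.383,.06),(.5285,.4415,.06),(.438,.2665,.171)]: print(proj(c,X).round(1))
E
```

```text
time_s: 16.97
eef_pos: [0.4718, 0.3122, 0.1821]
eef_rot: [0.001, 0.858, 0.513, 0.001]
wrist_force: [-0.1, -0.0, -0.4]
opening: 0.477
t 16.97 p [0.4718 0.3122 0.1821] yaw -28.3 travel/dr [ 0.06  -0.063  0.507] [ 0.007 -0.002 -0.026]
[243.  176.1]
[240.6 105.7]
[238.5  22.6]
[241.  313.4]
```

View pics/w5.png

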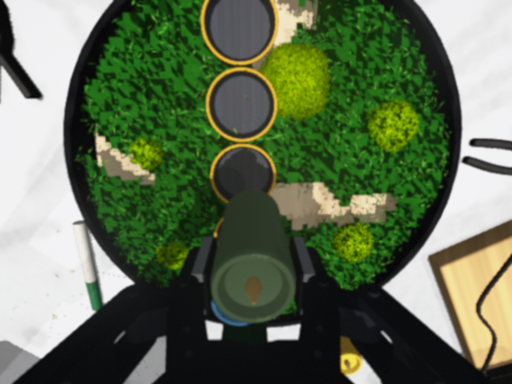

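The rims (243,172), (242,104) and (239,22) match the predictions, so I'll keep these cup positions. Correct and lower.

```bash
python3 -m handwheel '[{"travel":[0.06,-0.06,0],"dr":[0.007,-0.002,-0.026]},{"travel":[0,0,0],"dr":[0,0,0]},{"travel":[0,0,0.12],"dr":[0,0,0]},{"travel":[0,0,0.12],"dr":[0,0,0]},{"travel":[0,0,0.05],"dr":[0,0,0]},{"travel":[0,0,0],"dr":[0,0,0]}]'
python3 - <<'E'
from h import *
go((.468,.3245,.107),np.radians(-27.5))
E
```

```text
time_s: 17.52
eef_pos: [0.4735, 0.328, 0.1469]
eef_rot: [0.001, 0.854, 0.519, 0.008]
wrist_force: [-0.3, 0.3, -1.5]
opening: 0.473
t 17.52 p [0.4735 0.328  0.1469] yaw -27.4 travel/dr [-0.041 -0.024  0.265] [ 0.018 -0.024  0.003]
```

```bash
python3 -m handwheel '[{"travel":[-0.038,-0.022,0.05],"dr":[0.018,-0.024,0.003]},{"travel":[0,0,0.08],"dr":[0,0,0]},{"travel":[0,0,0.08],"dr":[0,0,0]},{"travel":[0,0,0.01],"dr":[0,0,0]},{"travel":[0,0,0],"dr":[0,0,0]}]'
python3 - <<'E'
from h import *
go((.468,.3245,.107),np.radians(-27.5))
E
```

```text
time_s: 17.93
eef_pos: [0.469, 0.3255, 0.1139]
eef_rot: [0.0, 0.855, 0.519, 0.001]
wrist_force: [-0.3, 0.6, -1.5]
opening: 0.472
t 17.93 p [0.469  0.3255 0.1139] yaw -27.4 travel/dr [-0.009 -0.003  0.046] [ 0.004 -0.004  0.002]
```

```bash
python3 -m handwheel '[{"travel":[-0.007,-0.003,0.03],"dr":[0.004,-0.004,0]},{"travel":[0,0,0.016],"dr":[0,0,0]},{"travel":[0,0,0],"dr":[0,0,0]}]' && python3 -m handwheel '[{"travel":[0,0,0],"dr":[0,0,0]},{"travel":[0,0,0],"dr":[0,0,0]},{"travel":[0,0,0],"dr":[0,0,0]},{"travel":[0,0,0],"dr":[0,0,0]},{"travel":[0,0,-0.1],"dr":[0,0,0]},{"travel":[0,0,-0.2],"dr":[0,0,0]},{"travel":[0,0,-0.25],"dr":[0,0,0]},{"travel":[0,0,-0.25],"dr":[0,0,0]},{"travel":[0,0,-0.25],"dr":[0,0,0]},{"travel":[0,0,0],"dr":[0,0,0]}]' 0.8
python3 - <<'E'
from h import *
go((.507,-.0895,.27),np.radians(-27.5))
E
```

```text
time_s: 18.18
eef_pos: [0.4682, 0.3247, 0.1063]
eef_rot: [-0.0, 0.855, 0.519, -0.0]
wrist_force: [-0.5, -0.1, -1.0]
opening: 0.475
time_s: 19.02
eef_pos: [0.4676, 0.3243, 0.2707]
eef_rot: [-0.0, 0.855, 0.519, -0.001]
wrist_force: [1.3, 0.8, 0.8]
opening: 0.899
t 19.02 p [0.4676 0.3243 0.2707] yaw -27.5 travel/dr [-2.326  1.505  0.006] [-0.003  0.004  0.001]
```

```bash
python3 -m handwheel '[{"travel":[-0.22,0.142,0],"dr":[0,0,0]},{"travel":[-0.22,0.142,0],"dr":[0,0,0]},{"travel":[-0.22,0.142,0],"dr":[0,0,0]},{"travel":[-0.22,0.142,0],"dr":[0,0,0]},{"travel":[-0.22,0.142,0],"dr":[0,0,0]},{"travel":[-0.22,0.142,0],"dr":[0,0,0]},{"travel":[-0.22,0.142,0],"dr":[0,0,0]},{"travel":[-0.22,0.142,0],"dr":[0,0,0]},{"travel":[-0.22,0.142,0],"dr":[0,0,0]},{"travel":[-0.22,0.142,0],"dr":[0,0,0]},{"travel":[-0.12,0.08,0],"dr":[0,0,0]},{"travel":[0,0,0],"dr":[0,0,0]},{"travel":[0,0,0],"dr":[0,0,0]},{"travel":[0,0,0.2],"dr":[0,0,0]},{"travel":[0,0,0.2],"dr":[0,0,0]},{"travel":[0,0,0.2],"dr":[0,0,0]},{"travel":[0,0,0],"dr":[0,0,0]},{"travel":[0,0,0],"dr":[0,0,0]}]'
python3 - <<'E'
from h import *
go((.507,-.0895,.034),np.radians(-27.5))
E
```

```text
time_s: 20.52
eef_pos: [0.5176, -0.1011, 0.1909]
eef_rot: [0.009, 0.852, 0.523, 0.013]
wrist_force: [0.5, 0.2, 0.7]
opening: 0.896
t 20.52 p [ 0.5176 -0.1011  0.1909] yaw -27.0 travel/dr [ 0.024 -0.128  1.043] [ 0.054 -0.025  0.019]
```

```bash
python3 -m handwheel '[{"travel":[0.02,-0.12,0],"dr":[0.054,-0.025,0.019]},{"travel":[0,0,0],"dr":[0,0,0]},{"travel":[0,0,0.15],"dr":[0.01,0,0]},{"travel":[0,0,0.15],"dr":[0.01,0,0]},{"travel":[0,0,0.15],"dr":[0.01,0,0]},{"travel":[0,0,0],"dr":[0,0,0]},{"travel":[0,0,0],"dr":[0,0,0]}]'
python3 - <<'E'
from h import *
go((.507,-.0895,.034),np.radians(-27.5))
E
```

```text
time_s: 21.1
eef_pos: [0.512, -0.0887, 0.1352]
eef_rot: [0.002, 0.853, 0.522, 0.003]
wrist_force: [0.1, 0.4, 0.3]
opening: 0.899
t 21.1 p [ 0.512  -0.0887  0.1352] yaw -27.0 travel/dr [-0.022 -0.032  0.674] [ 0.012 -0.005  0.016]
```

```bash
python3 -m handwheel '[{"travel":[-0.02,-0.03,0.1],"dr":[0.012,-0.005,0.016]},{"travel":[0,0,0.15],"dr":[0.01,0,0]},{"travel":[0,0,0.15],"dr":[0.01,0,0]},{"travel":[0,0,0.15],"dr":[0.01,0,0]},{"travel":[0,0,0.03],"dr":[0,0,0]},{"travel":[0,0,0],"dr":[0,0,0]}]'
python3 - <<'E'
from h import *
c=viewer.get_calibration("wrist"); go((.507,-.0895,.034),np.radians(-27.5)); im=viewer.camera("wrist"); cv2.imwrite("pics/w6.png",im[:,:,::-1])
print(proj(c,(.507,-.0895,.074)))
E
```

```text
time_s: 21.6
eef_pos: [0.5137, -0.0922, 0.054]
eef_rot: [0.001, 0.855, 0.519, 0.001]
wrist_force: [0.4, -0.1, 0.9]
opening: 0.9
t 21.6 p [ 0.5137 -0.0922  0.054 ] yaw -27.5 travel/dr [-0.005 -0.049  0.133] [ 0.004 -0.002 -0.001]
[238.94933649 270.48390165]
```

View pics/w6.png

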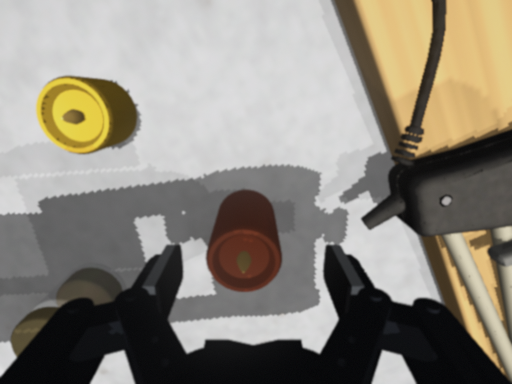

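Clay (243,270) sits between the fingers, and nothing else is in the way. Yellow's flame is at (74,117).

```bash
python3 - <<'E'
from h import *
print("yellow",at(viewer.get_calibration("wrist"),(78,116),.045).round(4))
E
python3 -m handwheel '[{"travel":[-0.005,-0.035,0.07],"dr":[0.004,0,0]},{"travel":[0,0,0.06],"dr":[0,0,0]},{"travel":[0,0,0],"dr":[0,0,0]},{"travel":[0,0,0],"dr":[0,0,0]}]'
python3 - <<'E'
from h import *
go((.508,-.0895,.034),np.radians(-27.5))
E
```

```text
yellow [0.4666 0.0155 0.045 ]
time_s: 21.98
eef_pos: [0.511, -0.0914, 0.0374]
eef_rot: [0.003, 0.855, 0.519, 0.002]
wrist_force: [0.0, 0.3, 0.4]
opening: 0.899
t 21.98 p [ 0.511  -0.0914  0.0374] yaw -27.5 travel/dr [ 0.002 -0.024  0.022] [ 0.014 -0.002 -0.   ]
```

```bash
python3 -m handwheel '[{"travel":[0,-0.02,0.018],"dr":[0.014,0,0]},{"travel":[0,0,0.004],"dr":[0,0,0]},{"travel":[0,0,0.004],"dr":[0,0,0]},{"travel":[0,0,0.004],"dr":[0,0,0]},{"travel":[0,0,0.004],"dr":[0,0,0]},{"travel":[0,0,0],"dr":[0,0,0]},{"travel":[0,0,0],"dr":[0,0,0]}]' -1
python3 -m handwheel '[{"travel":[0,0,-0.1],"dr":[0,0,0]},{"travel":[0,0,-0.2],"dr":[0,0,0]},{"travel":[0,0,-0.25],"dr":[0,0,0]},{"travel":[0,0,-0.25],"dr":[0,0,0]},{"travel":[0,0,-0.25],"dr":[0,0,0]},{"travel":[0,0,-0.25],"dr":[0,0,0]},{"travel":[0,0,-0.25],"dr":[0,0,0]},{"travel":[0,0,0],"dr":[0,0,0]}]'
python3 - <<'E'
from h import *
go((.498,.383,.27),np.radians(-27.5))
E
```

```text
time_s: 22.57
eef_pos: [0.5096, -0.0904, 0.035]
eef_rot: [0.001, 0.855, 0.519, 0.001]
wrist_force: [-0.6, 0.3, -1.4]
opening: 0.475
time_s: 23.23
eef_pos: [0.5062, -0.0894, 0.2738]
eef_rot: [-0.003, 0.855, 0.519, -0.002]
wrist_force: [0.2, -0.7, -0.2]
opening: 0.475
t 23.23 p [ 0.5062 -0.0894  0.2738] yaw -27.5 travel/dr [ 2.768 -1.503  0.039] [-0.015 -0.002 -0.   ]
```

```bash
python3 -m handwheel '[{"travel":[0.12,-0.065,0],"dr":[-0.015,0,0]},{"travel":[0.23,-0.125,0],"dr":[0,0,0]},{"travel":[0.23,-0.125,0],"dr":[0,0,0]},{"travel":[0.23,-0.125,0],"dr":[0,0,0]},{"travel":[0.23,-0.125,0],"dr":[0,0,0]},{"travel":[0.23,-0.125,0],"dr":[0,0,0]},{"travel":[0.23,-0.125,0],"dr":[0,0,0]},{"travel":[0.23,-0.125,0],"dr":[0,0,0]},{"travel":[0.23,-0.125,0],"dr":[0,0,0]},{"travel":[0.23,-0.125,0],"dr":[0,0,0]},{"travel":[0.23,-0.125,0],"dr":[0,0,0]},{"travel":[0.23,-0.125,0],"dr":[0,0,0]},{"travel":[0.12,-0.065,0],"dr":[0,0,0]},{"travel":[0,0,0],"dr":[0,0,0]},{"travel":[0,0,0.1],"dr":[0,0,0]},{"travel":[0,0,0.15],"dr":[0,0,0]},{"travel":[0,0,0.1],"dr":[0,0,0]},{"travel":[0,0,0],"dr":[0,0,0]}]'
python3 - <<'E'
from h import *
go((.498,.383,.083),np.radians(-27.5))
E
```

```text
time_s: 24.73
eef_pos: [0.501, 0.4044, 0.2165]
eef_rot: [0.005, 0.856, 0.517, 0.006]
wrist_force: [-0.2, -0.4, -1.3]
opening: 0.477
t 24.73 p [0.501  0.4044 0.2165] yaw -27.7 travel/dr [-0.139  0.036  0.89 ] [ 0.028 -0.008 -0.006]
```

```bash
python3 -m handwheel '[{"travel":[-0.125,0.034,0],"dr":[0.025,-0.008,-0.006]},{"travel":[0,0,0],"dr":[0,0,0]},{"travel":[0,0,0.14],"dr":[0,0,0]},{"travel":[0,0,0.14],"dr":[0,0,0]},{"travel":[0,0,0.12],"dr":[0,0,0]},{"travel":[0,0,0],"dr":[0,0,0]},{"travel":[0,0,0],"dr":[0,0,0]}]'
python3 - <<'E'
from h import *
go((.498,.383,.084),np.radians(-27.5))
E
```

```text
time_s: 25.32
eef_pos: [0.5001, 0.382, 0.159]
eef_rot: [0.001, 0.856, 0.517, 0.003]
wrist_force: [0.3, 0.2, -0.5]
opening: 0.478
t 25.32 p [0.5001 0.382  0.159 ] yaw -27.8 travel/dr [-0.002 -0.018  0.5  ] [ 0.01  -0.007 -0.009]
```

```bash
python3 -m handwheel '[{"travel":[0,-0.016,0.1],"dr":[0.01,-0.007,-0.009]},{"travel":[0,0,0.12],"dr":[0,0,0]},{"travel":[0,0,0.12],"dr":[0,0,0]},{"travel":[0,0,0],"dr":[0,0,0]},{"travel":[0,0,0],"dr":[0,0,0]}]'
python3 - <<'E'
from h import *
go((.498,.383,.084),np.radians(-27.5))
E
```

```text
time_s: 25.73
eef_pos: [0.5018, 0.3851, 0.1116]
eef_rot: [0.0, 0.855, 0.519, 0.005]
wrist_force: [0.2, 0.7, 0.1]
opening: 0.476
t 25.73 p [0.5018 0.3851 0.1116] yaw -27.5 travel/dr [-0.025 -0.017  0.184] [ 0.009 -0.015  0.001]
```

```bash
python3 -m handwheel '[{"travel":[-0.022,-0.015,0.03],"dr":[0.009,-0.015,0.001]},{"travel":[0,0,0.08],"dr":[0,0,0]},{"travel":[0,0,0.05],"dr":[0,0,0]},{"travel":[0,0,0.005],"dr":[0,0,0]},{"travel":[0,0,0],"dr":[0,0,0]}]'
python3 - <<'E'
from h import *
go((.498,.383,.083),np.radians(-27.5))
E
```

```text
time_s: 26.15
eef_pos: [0.4999, 0.3843, 0.0883]
eef_rot: [0.0, 0.855, 0.519, 0.002]
wrist_force: [0.1, 0.2, -0.8]
opening: 0.473
t 26.15 p [0.4999 0.3843 0.0883] yaw -27.5 travel/dr [-0.014 -0.007  0.035] [ 0.005 -0.007  0.001]
```

```bash
python3 -m handwheel '[{"travel":[-0.012,-0.007,0.025],"dr":[0.005,-0.006,0]},{"travel":[0,0,0.012],"dr":[0,0,0]},{"travel":[0,0,0],"dr":[0,0,0]}]' && python3 -m handwheel '[{"travel":[0,0,0],"dr":[0,0,0]},{"travel":[0,0,0],"dr":[0,0,0]},{"travel":[0,0,0],"dr":[0,0,0]},{"travel":[0,0,0],"dr":[0,0,0]},{"travel":[0,0,-0.1],"dr":[0,0,0]},{"travel":[0,0,-0.2],"dr":[0,0,0]},{"travel":[0,0,-0.25],"dr":[0,0,0]},{"travel":[0,0,-0.25],"dr":[0,0,0]},{"travel":[0,0,-0.25],"dr":[0,0,0]},{"travel":[0,0,-0.2],"dr":[0,0,0]},{"travel":[0,0,0],"dr":[0,0,0]}]' 0.8
python3 - <<'E'
from h import *
go((.465,.0155,.27),np.radians(-27.5))
E
```

```text
time_s: 26.4
eef_pos: [0.4983, 0.3833, 0.0827]
eef_rot: [-0.0, 0.855, 0.519, 0.0]
wrist_force: [-0.4, 0.2, -0.7]
opening: 0.475
time_s: 27.32
eef_pos: [0.4969, 0.3824, 0.2772]
eef_rot: [-0.0, 0.855, 0.519, -0.002]
wrist_force: [0.5, 1.0, 0.4]
opening: 0.895
t 27.32 p [0.4969 0.3824 0.2772] yaw -27.5 travel/dr [-2.268  0.941  0.053] [-0.005  0.006  0.   ]
```

```bash
python3 -m handwheel '[{"travel":[-0.12,0.05,0],"dr":[0,0,0]},{"travel":[-0.22,0.091,0],"dr":[0,0,0]},{"travel":[-0.22,0.091,0],"dr":[0,0,0]},{"travel":[-0.22,0.091,0],"dr":[0,0,0]},{"travel":[-0.22,0.091,0],"dr":[0,0,0]},{"travel":[-0.22,0.091,0],"dr":[0,0,0]},{"travel":[-0.22,0.091,0],"dr":[0,0,0]},{"travel":[-0.22,0.091,0],"dr":[0,0,0]},{"travel":[-0.22,0.091,0],"dr":[0,0,0]},{"travel":[-0.22,0.091,0],"dr":[0,0,0]},{"travel":[-0.12,0.05,0],"dr":[0,0,0]},{"travel":[0,0,0],"dr":[0,0,0]},{"travel":[0,0,0.2],"dr":[0.01,0,0]},{"travel":[0,0,0.2],"dr":[0.01,0,0]},{"travel":[0,0,0.2],"dr":[0.01,0,0]},{"travel":[0,0,0.1],"dr":[0,0,0]},{"travel":[0,0,0],"dr":[0,0,0]},{"travel":[0,0,0],"dr":[0,0,0]}]'
python3 - <<'E'
from h import *
go((.465,.0155,.019),np.radians(-27.5))
E
```

```text
time_s: 28.82
eef_pos: [0.4678, 0.0125, 0.1732]
eef_rot: [-0.003, 0.854, 0.52, 0.004]
wrist_force: [-0.1, -0.7, -0.0]
opening: 0.897
t 28.82 p [0.4678 0.0125 0.1732] yaw -27.4 travel/dr [-1.000e-03 -2.500e-02  1.028e+00] [-0.001 -0.02   0.004]
```

```bash
python3 -m handwheel '[{"travel":[0,-0.022,0],"dr":[0,-0.02,0.004]},{"travel":[0,0,0.15],"dr":[0.01,0,0]},{"travel":[0,0,0.15],"dr":[0.01,0,0]},{"travel":[0,0,0.15],"dr":[0.01,0,0]},{"travel":[0,0,0.15],"dr":[0,0,0]},{"travel":[0,0,0],"dr":[0,0,0]},{"travel":[0,0,0],"dr":[0,0,0]}]'
python3 - <<'E'
from h import *
c=viewer.get_calibration("wrist"); go((.465,.0155,.017),np.radians(-27.5)); im=viewer.camera("wrist"); cv2.imwrite("pics/w7.png",im[:,:,::-1])
print(proj(c,(.465,.0155,.049)))
E
```

```text
time_s: 29.4
eef_pos: [0.4726, 0.016, 0.0917]
eef_rot: [0.0, 0.854, 0.52, 0.002]
wrist_force: [0.5, -0.3, 0.6]
opening: 0.897
t 29.4 p [0.4726 0.016  0.0917] yaw -27.3 travel/dr [-0.028 -0.045  0.498] [ 0.004 -0.005  0.006]
[243.68706078 223.39951108]
```

View pics/w7.png

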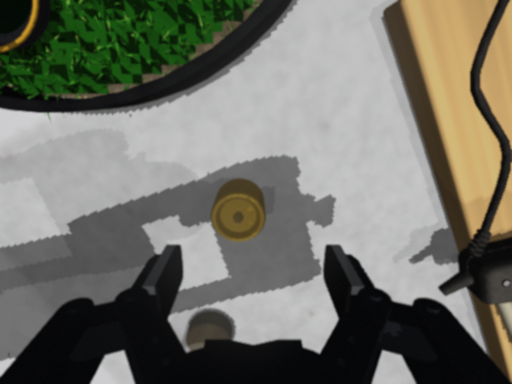

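```bash
python3 - <<'E'
from h import *
X=at(viewer.get_calibration("wrist"),(239,217),.046); print(X)
go((X[0],X[1],.017),np.radians(-27.5))
E
```

```text
[0.46350468 0.02036908 0.046     ]
t 29.45 p [0.4725 0.016  0.0918] yaw -27.3 travel/dr [-0.003 -0.068  0.498] [ 0.004 -0.005  0.006]
```

```bash
python3 -m handwheel '[{"travel":[-0.003,-0.06,0],"dr":[0.004,-0.005,0.006]},{"travel":[0,0,0],"dr":[0,0,0]},{"travel":[0,0,0.12],"dr":[0.01,0,0]},{"travel":[0,0,0.12],"dr":[0.01,0,0]},{"travel":[0,0,0.1],"dr":[0,0,0]},{"travel":[0,0,0],"dr":[0,0,0]},{"travel":[0,0,0],"dr":[0,0,0]}]'
python3 - <<'E'
from h import *
go((.4635,.0195,.017),np.radians(-27.5))
E
```

```text
time_s: 30.03
eef_pos: [0.4713, 0.0197, 0.0508]
eef_rot: [0.002, 0.855, 0.519, 0.004]
wrist_force: [-0.4, 1.3, 0.3]
opening: 0.903
t 30.03 p [0.4713 0.0197 0.0508] yaw -27.4 travel/dr [-0.026 -0.048  0.225] [ 0.016 -0.009  0.002]
```

```bash
python3 -m handwheel '[{"travel":[-0.024,-0.045,0.05],"dr":[0.016,-0.009,0.002]},{"travel":[0,0,0.09],"dr":[0.005,0,0]},{"travel":[0,-0.01,0.06],"dr":[0.005,0,0]},{"travel":[0,0,0],"dr":[0,0,0]},{"travel":[0,0,0],"dr":[0,0,0]}]'
python3 - <<'E'
from h import *
go((.4635,.0195,.017),np.radians(-27.5))
E
```

```text
time_s: 30.45
eef_pos: [0.4642, 0.0198, 0.024]
eef_rot: [0.0, 0.855, 0.519, 0.001]
wrist_force: [0.2, -0.4, 0.3]
opening: 0.898
t 30.45 p [0.4642 0.0198 0.024 ] yaw -27.5 travel/dr [-0.004 -0.003  0.047] [ 0.001 -0.002  0.001]
```

```bash
python3 -m handwheel '[{"travel":[0,0,0.04],"dr":[0,0,0]},{"travel":[0,0,0.008],"dr":[0,0,0]},{"travel":[0,0,0.004],"dr":[0,0,0]},{"travel":[0,0,0.004],"dr":[0,0,0]},{"travel":[0,0,0.004],"dr":[0,0,0]},{"travel":[0,0,0],"dr":[0,0,0]},{"travel":[0,0,0],"dr":[0,0,0]}]' -1
python3 -m handwheel '[{"travel":[0,0,-0.1],"dr":[0,0,0]},{"travel":[0,0,-0.2],"dr":[0,0,0]},{"travel":[0,0,-0.25],"dr":[0,0,0]},{"travel":[0,0,-0.25],"dr":[0,0,0]},{"travel":[0,0,-0.25],"dr":[0,0,0]},{"travel":[0,0,-0.25],"dr":[0,0,0]},{"travel":[0,0,-0.25],"dr":[0,0,0]},{"travel":[0,0,0],"dr":[0,0,0]}]'
python3 - <<'E'
from h import *
go((.5285,.4415,.25),np.radians(-27.5))
E
```

```text
time_s: 31.03
eef_pos: [0.4654, 0.0196, 0.0178]
eef_rot: [0.001, 0.855, 0.519, 0.001]
wrist_force: [0.3, -0.7, -0.8]
opening: 0.469
time_s: 31.7
eef_pos: [0.4619, 0.0202, 0.258]
eef_rot: [-0.002, 0.855, 0.519, -0.002]
wrist_force: [1.5, -0.2, 0.2]
opening: 0.47
t 31.7 p [0.4619 0.0202 0.258 ] yaw -27.5 travel/dr [ 2.697 -0.902  0.055] [-0.011  0.002  0.001]
```

```bash
python3 -m handwheel '[{"travel":[0.12,-0.04,0],"dr":[-0.011,0,0]},{"travel":[0.235,-0.079,0],"dr":[0,0,0]},{"travel":[0.235,-0.079,0],"dr":[0,0,0]},{"travel":[0.235,-0.079,0],"dr":[0,0,0]},{"travel":[0.235,-0.079,0],"dr":[0,0,0]},{"travel":[0.235,-0.079,0],"dr":[0,0,0]},{"travel":[0.235,-0.079,0],"dr":[0,0,0]},{"travel":[0.235,-0.079,0],"dr":[0,0,0]},{"travel":[0.235,-0.079,0],"dr":[0,0,0]},{"travel":[0.235,-0.079,0],"dr":[0,0,0]},{"travel":[0.235,-0.079,0],"dr":[0,0,0]},{"travel":[0.12,-0.04,0],"dr":[0,0,0]},{"travel":[0,0,0],"dr":[0,0,0]},{"travel":[0,0,0],"dr":[0,0,0]},{"travel":[0,0,0],"dr":[0,0,0]}]'
python3 - <<'E'
from h import *
go((.5285,.4415,.066),np.radians(-27.5))
E
```

```text
time_s: 32.95
eef_pos: [0.5307, 0.444, 0.2541]
eef_rot: [0.005, 0.856, 0.517, 0.003]
wrist_force: [-0.1, -0.5, -1.2]
opening: 0.469
t 32.95 p [0.5307 0.444  0.2541] yaw -27.7 travel/dr [-0.022 -0.02   1.254] [ 0.022 -0.    -0.007]
```

```bash
python3 -m handwheel '[{"travel":[-0.02,-0.018,0],"dr":[0.022,0,-0.007]},{"travel":[0,0,0.18],"dr":[0,0,0]},{"travel":[0,0,0.18],"dr":[0,0,0]},{"travel":[0,0,0.18],"dr":[0,0,0]},{"travel":[0,0,0.18],"dr":[0,0,0]},{"travel":[0,0,0.1],"dr":[0,0,0]},{"travel":[0,0,0],"dr":[0,0,0]},{"travel":[0,0,0],"dr":[0,0,0]}]'
python3 - <<'E'
from h import *
go((.5285,.4415,.066),np.radians(-27.5))
E
```

```text
time_s: 33.62
eef_pos: [0.529, 0.4321, 0.1313]
eef_rot: [-0.001, 0.858, 0.514, 0.001]
wrist_force: [-0.5, 0.0, 0.1]
opening: 0.474
t 33.62 p [0.529  0.4321 0.1313] yaw -28.1 travel/dr [ 0.053 -0.032  0.436] [ 0.    -0.006 -0.02 ]
```

```bash
python3 -m handwheel '[{"travel":[0.05,-0.03,0],"dr":[0,-0.006,-0.02]},{"travel":[0,0,0],"dr":[0,0,0]},{"travel":[0,0,0.1],"dr":[0,0,0]},{"travel":[0,0,0.1],"dr":[0,0,0]},{"travel":[0,0,0.05],"dr":[0,0,0]},{"travel":[0,0,0],"dr":[0,0,0]},{"travel":[0,0,0],"dr":[0,0,0]}]'
python3 - <<'E'
from h import *
go((.5285,.4415,.066),np.radians(-27.5))
E
```

```text
time_s: 34.2
eef_pos: [0.5319, 0.442, 0.097]
eef_rot: [0.0, 0.855, 0.519, 0.005]
wrist_force: [0.8, -0.8, -0.2]
opening: 0.47
t 34.2 p [0.5319 0.442  0.097 ] yaw -27.5 travel/dr [-0.015 -0.02   0.206] [ 0.009 -0.015 -0.001]
```

```bash
python3 -m handwheel '[{"travel":[-0.014,-0.02,0.03],"dr":[0.009,-0.015,0]},{"travel":[0,0,0.08],"dr":[0,0,0]},{"travel":[0,0,0.06],"dr":[0,0,0]},{"travel":[0,0,0.005],"dr":[0,0,0]},{"travel":[0,0,0],"dr":[0,0,0]}]'
python3 - <<'E'
from h import *
go((.5285,.4415,.066),np.radians(-27.5))
E
```

```text
time_s: 34.62
eef_pos: [0.5276, 0.4415, 0.0676]
eef_rot: [0.0, 0.855, 0.519, -0.001]
wrist_force: [-0.4, 0.5, -1.1]
opening: 0.47
t 34.62 p [0.5276 0.4415 0.0676] yaw -27.5 travel/dr [0.003 0.006 0.01 ] [-0.002  0.003 -0.   ]
```

```bash
python3 -m handwheel '[{"travel":[0.003,0.004,0.01],"dr":[0,0,0]},{"travel":[0,0,0.003],"dr":[0,0,0]},{"travel":[0,0,0],"dr":[0,0,0]}]' && python3 -m handwheel '[{"travel":[0,0,0],"dr":[0,0,0]},{"travel":[0,0,0],"dr":[0,0,0]},{"travel":[0,0,0],"dr":[0,0,0]},{"travel":[0,0,0],"dr":[0,0,0]},{"travel":[0,0,-0.1],"dr":[0,0,0]},{"travel":[0,0,-0.2],"dr":[0,0,0]},{"travel":[0,0,-0.25],"dr":[0,0,0]},{"travel":[0,0,-0.25],"dr":[0,0,0]},{"travel":[0,0,-0.25],"dr":[0,0,0]},{"travel":[0,0,-0.25],"dr":[0,0,0]},{"travel":[0,0,-0.1],"dr":[0,0,0]},{"travel":[-0.25,0,0],"dr":[0,0,0]},{"travel":[-0.25,0,0],"dr":[0,0,0]},{"travel":[-0.25,0,0],"dr":[0,0,0]},{"travel":[-0.25,0,0],"dr":[0,0,0]},{"travel":[-0.1,0,0],"dr":[0,0,0]},{"travel":[0,0,0],"dr":[0,0,0]}]' 0.8
python3 - <<'E'
from h import *
for n in("wrist","scene","top"):
    c=viewer.get_calibration(n); im=viewer.camera(n); cv2.imwrite(f"pics/{n}9.png",im[:,:,::-1])
    if n=="scene": S=cv2.resize(im[60:200,120:300],None,fx=3,fy=3,interpolation=cv2.INTER_CUBIC)
    if n!="scene": print(n,[proj(c,X).round(1) for X in[(.438,.2664,.171),(.468,.3245,.146),(.498,.383,.121),(.5285,.4415,.096)]])
    if n=="wrist": W=im
cv2.imwrite("pics/fin.png",np.hstack([cv2.resize(S,(400,300)),cv2.resize(W,(400,300))])[:,:,::-1])
E
```

```text
time_s: 34.87
eef_pos: [0.5283, 0.4416, 0.0651]
eef_rot: [0.0, 0.855, 0.519, -0.001]
wrist_force: [-0.8, 0.6, 0.1]
opening: 0.469
time_s: 36.28
eef_pos: [0.4502, 0.2917, 0.3015]
eef_rot: [0.001, 0.854, 0.52, 0.007]
wrist_force: [0.9, 0.5, 0.1]
opening: 0.902
wrist [array([252.4, 209.2]), array([252.1, 142.8]), array([251.6,  77.7]), array([251.5,  14. ])]
top [array([186.4, 178.6]), array([169.9, 171.8]), array([154.1, 165.2]), array([138.9, 158.8])]
```

View pics/fin.png

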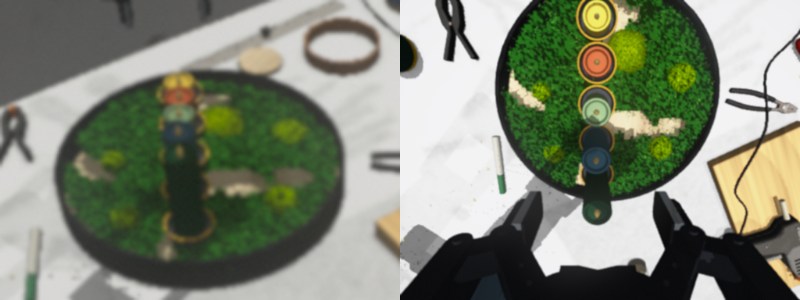

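The row reads green, slate, sage, clay, yellow. One full-resolution crop will check that each candle is centred.

```bash
python3 - <<'E'
import cv2
im=cv2.imread("pics/wrist9.png"); a=cv2.resize(im[0:230,190:310],None,fx=2.6,fy=2.6,interpolation=cv2.INTER_CUBIC)
t=cv2.imread("pics/top9.png"); b=cv2.resize(t[130:220,120:235],None,fx=3.6,fy=3.6,interpolation=cv2.INTER_CUBIC)
import numpy as np
o=np.zeros((598,a.shape[1]+b.shape[1],3),np.uint8); o[:,:a.shape[1]]=a; o[:b.shape[0],a.shape[1]:]=b; cv2.imwrite("pics/chk.png",o); print(o.shape,a.shape)
E
```

```text
(598, 726, 3) (598, 312, 3)
```

View pics/chk.png

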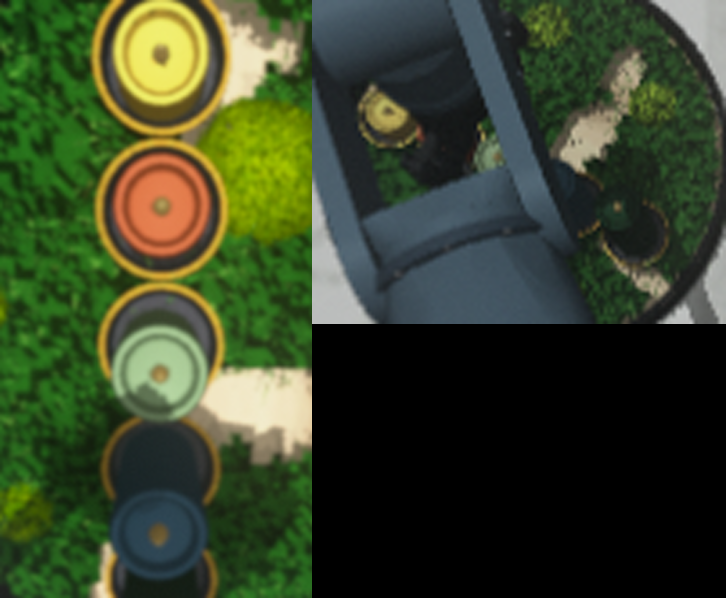

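```bash
python3 - <<'E'
from h import *
c=viewer.get_calibration("wrist")
f=lambda u,v:((u+.5)/2.6-.5+190,(v+.5)/2.6-.5)
for n,tip,face,rim,zt in(("y",(161,54),(160,52),(161,67),.087),("c",(161,205),(161,204),(162,208),.112),("s",(160,373),(160,372),(161,345),.137),("sl",(159,534),(159,534),(161,467),.162)):
    F=at(c,f(*face),zt); M=at(c,f(*rim),.06); d=F-M
    print(n,F[:2].round(4),M[:2].round(4),"off mm",(d[:2]*1000).round(1),np.linalg.norm(d[:2]*1000).round(1))
E
```

```text
y [0.5282 0.4415] [0.5288 0.4414] off mm [-0.6  0.1] 0.6
c [0.4997 0.3859] [0.5011 0.3868] off mm [-1.4 -0.9] 1.6
s [0.4683 0.3266] [0.4702 0.3283] off mm [-1.8 -1.7] 2.5
sl [0.4389 0.2711] [0.4401 0.2702] off mm [-1.1  0.9] 1.4
```

All four candles are within 2.5 mm of their cup axes. The arm is clear and the gripper open, so I'll hand in.

```bash
python3 -m handwheel '[{"travel":[0,0,-0.03],"dr":[0,0,0]},{"travel":[0,0,0],"dr":[0,0,0]},{"travel":[0,0,0],"dr":[0,0,0]}]'; python3 -c "
from bench import ctrl; print(ctrl.hand_in())"
```

```text
time_s: 36.68
eef_pos: [0.453, 0.2968, 0.3061]
eef_rot: [0.001, 0.853, 0.521, 0.007]
wrist_force: [0.4, 0.1, -0.8]
opening: 0.906
the job is handed in; nothing more can be done
None
```

I stood the four loose candles in the cups in falling order from the green one (slate, sage, terracotta, yellow) and handed the job in at about 36.7 s of the 93 s allowed.

- **Seating:** The last close picture showed all four upright. From the tops and rims I measured them 0.6 to 2.5 mm from their cup axes, against the 10 mm allowed. I released each one at the height where its base should meet the cup floor, but did not measure its seated height directly.
- **Jar, clock movement and red candle:** The moves were planned clear of all three and no contact showed in the wrist force. I did not measure the jar or clock movement again at the end.
- **Disagreements:** The top and wrist cameras disagreed by 2 to 3 mm on the cups, so I averaged them. In the final top view the arm hid part of the row, so the check rests on the wrist camera.

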